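Unload the specimen slide from a profile instrument

ROBOT

A 6-joint arm with a two-finger parallel gripper is mounted at the origin on the work surface. World frame = base frame: x ahead of the robot, y to its left, z up, the work surface at z = 0. Lengths are in m, angles in rad, forces in N, time in s.
With the tool pointing down it reaches from about 0.35 to 0.875 m from the base axis. Payload 4.2 kg.
Tool frame: the origin (TCP) lies midway between the tips of the shut fingers; the grasp point (between the pads) lies grip_point_offset behind it (grip_point_offset is the distance from the TCP to the grasp point, in m); z points along the fingers, y is the line along which they close (so a half turn about z gives the same grasp; the last joint's range is limited). The gripper opens to 87 mm and grips with 3 to 60 N. Pads are 19 mm wide; open, the fingers measure 117 mm over their backs; the gripper's body (75 mm by 190 mm) begins 51 mm behind the grasp point.
Start: joints at [-0.984, 0.385, 0.008, 0, -1.194, -0.259], TCP at [0.201, -0.592, 0.2] pointing down, gripper open.
Joint ranges: [-3.14, 3.14], [-1.21, 2.06], [-1.07, 1.41], [-3.16, 2.05], [-2.99, -0.16], [-3.1, 3.1]. Speed limits (rad/s): [2.79, 2.79, 3.14, 3.14, 3.14, 3.14].

INTERFACE

Orientations are given as a 3x3 rotation matrix whose columns are the frame's x, y, z axes.
In Python, from rig import get_obs, camera, calibration, close_job, grip_point_offset gives the robot as it stands.
- The arm moves only by the tool apply_moves, never from a script. Its argument "increments" is a list of rows, each an object of numbers: "claw": the closure in counts, from 0 (fully open) to 255 (shut); "dx", "dy", "dz": the shift along the tool's x, y, z in m; "twist": the turn about the tool's z in degrees. In form: [{"claw": .., "dx": .., "dy": .., "dz": .., "twist": ..}, ...]. A call has 1 to 8 rows; each row shifts and turns the commanded pose from where the row before left it, along the tool's axes as they then stand; what a row does not reach is not made up. A row lasts 1/8 s, in which the tool goes at most 62.5 mm and 10.7 degrees, less where a joint would pass 70% of its speed; a pose out of reach is approached as far as the arm can. A call with a gripper value outside its range is refused whole. The fingers move at their own pace and stop on an object; "grip_force" is the grip in N (left out, the last holds). Time passes only in rows, so rows that do not move let the fingers close. It gives the time, the measured TCP pose, the force, the opening and the grip force at its end, in the units of the state.
- get_obs(): the state, without advancing time (a new reading comes with each control period).
- camera(name): name is "scene" or "top"; returns the picture (420x560x3 uint8, red, green, blue); there is no depth.
- calibration(name): a dict with "K" (3x3 intrinsics, pixels), "R" (3x3) and "t" (3): a world point X has camera coordinates R X + t. Camera axes: x right, y down, z forward; pixel columns grow to the right and rows downward; lengths in m; the calibration is good to about 2 mm. A picture is of the moment at which its call begins. calibration takes no time and is no camera call.
- close_job(): hands the job in; it is judged then, once.
The state is a dict: "t": time; "joint_pos": joint angles; "joint_velocities": joint speeds; "joint_torque": joint torques, N m; "tcp_pos": TCP position; "orientation": TCP orientation; "ft_force": force on the tool from outside, world axes, zero at the start; "wrist_torque": the same for the moment, N m; "finger_gap": opening from 0.0 (shut) to 1.0 (fully open); "gripper_force": force on a finger pad.
Only numpy, scipy, OpenCV 4.12 (cv2) and the standard library are available. Lean on these libraries where they do the work, as an engineer would, in place of code of your own. Each camera call takes 0.05 s, during which the arm holds its last target. There are 200 camera calls.

TASK

The measurement is finished: pull the specimen slide straight out of the guideway of the profile instrument by its upright bar, keeping it level and without forcing it, with the bushing left lying in its V. Then set it down gently, flat on the middle of the black granite plate, let go, and leave the other things on the bench where they are.

Things in the scene. Friction and masses are not known exactly. Their poses are not given: they have to be found in the camera images.
- profiler: Beige profile-measuring instrument, fixed, base 220 x 400 mm (x, y); origin at table height under the middle of the base; its -x side is the front and faces the robot. On its right half (y -100 mm) a steel guideway runs along x, open at the front; on its left half stand a column 380 mm high and the drive unit with a parked stylus (nearest point to the slide: x -33, y -31 mm, 240 mm up).
- guide_mouth (a point): Middle of the guideway floor at the front end of the channel, 145 mm above the table (the bare floor runs on 20 mm further forward); axes as the instrument's: the slide comes out along -x. The channel is 90 mm long, 69 mm wide, 9.5 mm high, under two keeper strips (tops 16.5 mm above the floor) with a 52 mm slot open between them: the slide has 1.5 mm of play and can only be drawn out level.
- slide: Loose aluminium specimen slide, plate 140 x 66 x 8 mm (x, y, z), about 0.36 kg plus the bushing; origin at the middle of its underside, x along its length, pointing into the guideway. It starts with its rear end (x +70 mm) 72 to 82 mm inside the mouth. Centre of mass with bushing about 38 mm behind the middle of the pull bar: grip firmly (30 N or more) or the rear droops.
- pull_bar (a point): Grip point in the upright dark steel pull bar near the slide's front end: slide x -45 mm, y 0, 45 mm above its underside, 13 mm below the bar's top; axes as the slide's. The bar is 14 mm thick (x) and 46 mm wide (y), and can be pinched front to back or across. The V rest begins 55 mm behind the bar's rear face.
- slide_tail (a point): Middle of the lower rear edge of the slide (slide x +70 mm): the slide is clear of the guideway when this is in front of the mouth.
- bushing: Loose ground steel bushing, 22 mm diameter, 44 mm long, 0.08 kg, lying across the slide in a steel V rest (slide x 17 to 55 mm, 24 mm high, groove along y); origin at its centre, axis along its y. In the V it is at slide x +36, y 0, 28.6 mm above the slide's underside. Not to be touched.
- granite: Black granite surface plate 250 x 200 x 50 mm (x, y, z), fixed, lying on the table to the right of the instrument (negative y); origin at the middle of its underside, top 50 mm above the table.
- cleaner: White bottle of cleaner, 54 mm diameter, 140 mm high, standing on the left of the bench; leave it alone.
- ring_gauge: Steel ring gauge, 80 mm diameter, 24 mm high, lying on the left of the bench; leave it alone.
- screwdriver: Screwdriver, 170 mm long, lying on the table between the robot and the instrument; leave it alone.
- mouse: Black computer mouse, 100 x 55 x 31 mm, on the left of the bench; leave it alone.
There are look-alikes about, which are no part of the job. Leave any blue or purple look-alike of the slide alone.

How it is judged:
By the outcome, as a careful person would: the job done as asked, in the order asked, and still so for the second after the job is handed in, with the robot touching nothing.
It also fails if it takes over 48 s, if anything falls off the work surface, if the arm or the gripper's body presses on something with over 40 N, if the wrist force passes 120 N, or if a joint passes its speed limit or range.

## Working session

There is one attempt and no reset: what is moved stays moved. The work goes in short steps, Python scripts to look and compute and a tool call to move; the robot and the scene stay as the last step left them, time stands still between calls to the robot, and variables do not carry over. Pictures are saved under pics/ and viewed, at most 10 in all, crops included, and the job is handed in when it is done.

Besides the shell and the picture viewer there is one more tool, called as name(argument=value, ...), one argument or row to a line, values as JSON. apply_moves: Moves the arm, as the interface text tells. Its arguments: {"type":"object","properties":{"increments":{"type":"array"},"grip_force":{"type":"number"}},"required":["increments"]}

```bash
mkdir -p pics; python3 - <<'E'
from rig import *
import rig,cv2,numpy as np
print(grip_point_offset,get_obs())
for n in("scene","top"):
    im=camera(n);cv2.imwrite(f"pics/{n}0.png",im[:,:,::-1]);c=calibration(n);print(n,c)
E
```

```text
0.0187 {'t': 0.0, 'joint_pos': array([-9.84412428e-01,  3.85556884e-01,  6.62685876e-03, -5.34831879e-04,
       -1.19401795e+00, -2.58591541e-01]), 'joint_velocities': array([ 0.00110489,  0.00034753, -0.00021297,  0.00151114,  0.00078886,
       -0.00172448]), 'joint_torque': array([-1.95247136e-03, -3.90667927e+01,  1.87402457e+01,  4.21990201e+00,
        1.09001168e-02, -1.91237582e-04]), 'tcp_pos': array([ 0.20102611, -0.59108907,  0.19935456]), 'orientation': array([[-9.46818889e-01, -3.21766046e-01, -7.76354580e-04],
       [-3.21766975e-01,  9.46816635e-01,  2.06735850e-03],
       [ 6.98596622e-05,  2.20721934e-03, -9.99997562e-01]]), 'ft_force': array([-0.72842619,  0.56376312, -0.13944763]), 'wrist_torque': array([-0.01386548,  0.0168065 ,  0.00279657]), 'gripper_force': 0.0, 'finger_gap': 1.0023946776926882}
scene {'K': array([[524.42464358,   0.        , 280.80838152],
       [  0.        , 524.42464358, 214.44028078],
       [  0.        ,   0.        ,   1.        ]]), 'R': array([[-0.85694907,  0.515385  ,  0.00407349],
       [ 0.30732243,  0.51730887, -0.79871425],
       [-0.4137526 , -0.68320557, -0.60169672]]), 't': array([ 0.38362441, -0.06170216,  1.56243744])}
top {'K': array([[477.87833038,   0.        , 281.27763019],
       [  0.        , 477.87833038, 213.61856623],
       [  0.        ,   0.        ,   1.        ]]), 'R': array([[-0.01415456, -0.99983467, -0.01141419],
       [-0.98963229,  0.01564   , -0.14277014],
       [ 0.14292506,  0.009275  , -0.98969005]]), 't': array([0.0677028 , 0.48155132, 1.20113127])}
```

View pics/scene0.png

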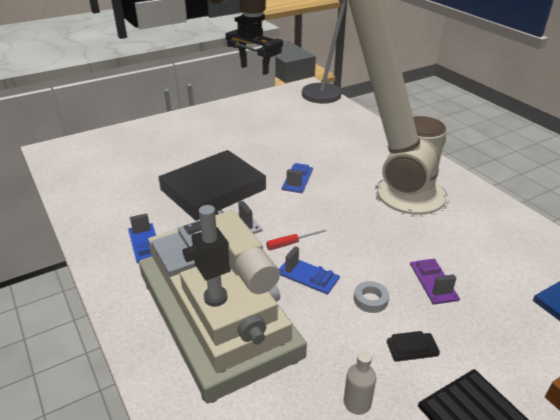

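View pics/top0.png

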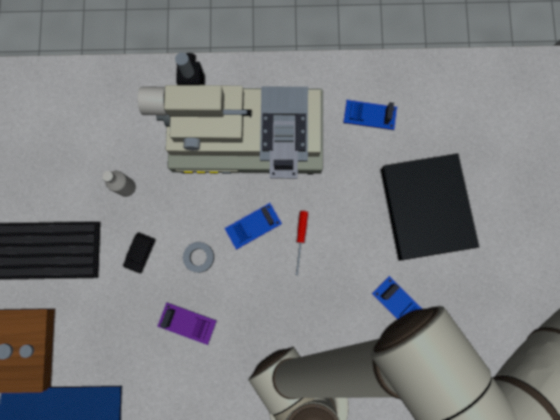

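The scene view shows the instrument at lower left with the grey slide behind its column (bar at about 246,213). The top view shows the slide in the guideway, with its dark bar at (284,165), and the granite at (430,206).

Things that could be taken for the slide, by top pixel:
- grey slide at (284,160)
- blue look-alikes at (253,226), (370,114) and (397,298)
- purple look-alike at (187,322)

I choose the grey one because it sits in the guideway. Next I check it in a close crop.

```bash
python3 - <<'E'
import cv2,numpy as np
a=cv2.imread("pics/top0.png")[78:188,244:334]; b=cv2.imread("pics/scene0.png")[190:275,190:290]
a=cv2.resize(a,None,fx=5,fy=5,interpolation=cv2.INTER_CUBIC);b=cv2.resize(b,None,fx=3.4,fy=3.4,interpolation=cv2.INTER_CUBIC)
c=np.zeros((550,800,3),np.uint8);c[:,:450]=a;c[:b.shape[0],455:455+b.shape[1]]=b[:,:340]
cv2.imwrite("pics/crop0.png",c)
E
cat >h.py <<'E'
import numpy as np
from rig import calibration
def ray(n,u,v,z):
    c=calibration(n);R,t=np.array(c["R"]),np.array(c["t"])
    o=-R.T@t;d=R.T@np.linalg.solve(c["K"],[u,v,1.])
    return o+d*(z-o[2])/d[2]
def proj(n,X):
    c=calibration(n);p=np.array(c["K"])@(np.array(c["R"])@np.array(X)+c["t"]);return p[:2]/p[2]
E
python3 - <<'E'
import cv2,numpy as np
from h import *
im=cv2.imread("pics/top0.png");g=im.max(2)
m=((g<60)).astype(np.uint8);n,l,s,c=cv2.connectedComponentsWithStats(m)
for i in range(1,n):
    if s[i,4]>40: print(s[i],c[i].round(1))
i=l[206,430];P=np.argwhere(l==i)[:,::-1].astype(np.float32)
r=cv2.boxPoints(cv2.minAreaRect(P));print(r);print(np.array([ray("top",*p,.05) for p in r]).round(4))
E
```

```text
[177  53  28  32 547] [190.5  73. ]
[385 104   7  20  89] [388.  113.3]
[263 114   9  37 202] [267.6 132.6]
[296 115   9  36 200] [299.4 132.7]
[ 381  154   97  106 7562] [428.3 206.8]
[275 161  18   8 130] [283.2 164.7]
[   0  222  100   57 5498] [ 49.1 249.9]
[124 233  31  40 717] [138.6 252.3]
[382 285  15  13  91] [389.  291.2]
[ 277  307  165   90 2406] [374.2 342.3]
[163 309  12  18 121] [168.1 317.6]
[ 43 310  11  81 513] [ 48.2 350.4]
[ 493  311   67   97 1154] [526.8 358.7]
[251 349  40  29 289] [269.5 360.7]
[320 399  14  10  54] [327.9 402.7]
[292 407  38  13 219] [308.2 413. ]
[[379.9469  166.55869]
 [459.23474 151.21265]
 [477.63794 246.29587]
 [398.3501  261.6419 ]]
[[ 0.5992 -0.1965  0.05  ]
 [ 0.6365 -0.4033  0.05  ]
 [ 0.3894 -0.4329  0.05  ]
 [ 0.3539 -0.2319  0.05  ]]
```

View pics/crop0.png

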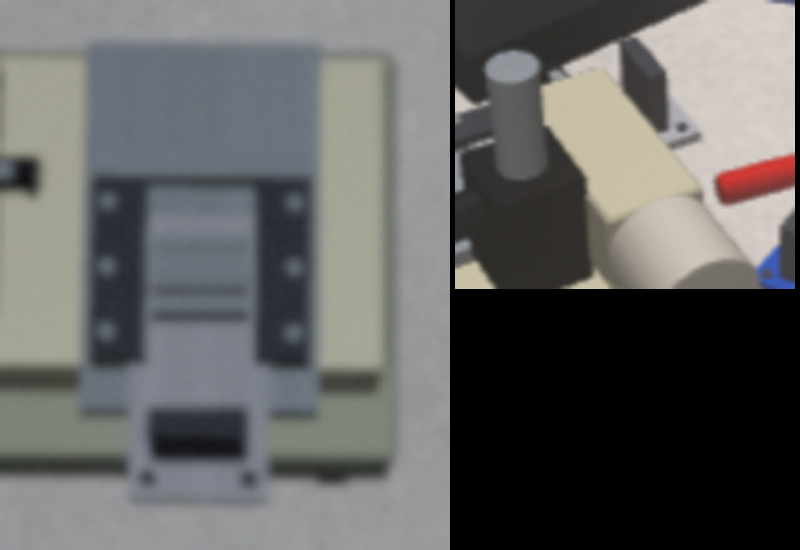

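The crop confirms the grey slide. In the top view its bar's top face spans px (274..293, 160..164), the plate front is at row 178, and the keeper strips lie on both sides. Now for coordinates.

```bash
python3 - <<'E'
from h import *
import numpy as np
c=calibration("top");print("cam",-c["R"].T@c["t"])
def q(name,pts,z):
    for p in pts:
        u,v=244+(p[0]-2)/5,78+(p[1]-2)/5
        print(name,p,ray("top",u,v,z).round(4))
q("bartop",[(150,408),(246,408),(150,433),(246,433)],.203)
q("plate front",[(130,500),(269,500)],.153)
q("plate side",[(130,500),(142,375),(269,500),(257,375)],.153)
q("strip",[(95,178),(90,363),(312,178),(309,363)],.1615)
q("strip inner",[(145,178),(143,363),(258,178),(257,363)],.1615)
q("floorfront",[(80,413),(318,413)],.145)
q("bushing",[(150,225),(247,225)],.1845)
# granite via far/right edges
for p in [(458,153.5),(477,246),(384,167),(400,258)]: print(p,ray("top",*p,.05).round(4),ray("top",*p,0).round(4))
E
python3 - <<'E'
import cv2,numpy as np
im=cv2.imread("pics/top0.png")
print(im[200,376:396].max(1)); print(im[205:206,462:476].max(2))
print(im[150:195,284].max(1)); print(im[164,268:300].max(1));print(im[174,262:306].max(1))
E
```

```text
cam [0.30584528 0.04901965 1.2582716 ]
bartop (150, 408) [0.5833 0.0746 0.203 ]
bartop (246, 408) [0.5825 0.031  0.203 ]
bartop (150, 433) [0.5716 0.0747 0.203 ]
bartop (246, 433) [0.5709 0.0312 0.203 ]
plate front (130, 500) [0.5519 0.0858 0.153 ]
plate front (269, 500) [0.5508 0.0201 0.153 ]
plate side (130, 500) [0.5519 0.0858 0.153 ]
plate side (142, 375) [0.6126 0.0794 0.153 ]
plate side (269, 500) [0.5508 0.0201 0.153 ]
plate side (257, 375) [0.6117 0.0246 0.153 ]
strip (95, 178) [0.7077 0.1005 0.1615]
strip (90, 363) [0.6165 0.1037 0.1615]
strip (312, 178) [ 0.7058 -0.0032  0.1615]
strip (309, 363) [6.147e-01 2.000e-04 1.615e-01]
strip inner (145, 178) [0.7072 0.0766 0.1615]
strip inner (143, 363) [0.6161 0.0786 0.1615]
strip inner (258, 178) [0.7062 0.0226 0.1615]
strip inner (257, 363) [0.6151 0.0247 0.1615]
floorfront (80, 413) [0.5966 0.1095 0.145 ]
floorfront (318, 413) [ 0.5947 -0.0043  0.145 ]
bushing (150, 225) [0.6759 0.074  0.1845]
bushing (247, 225) [0.6751 0.0287 0.1845]
(458, 153.5) [ 0.6304 -0.3997  0.05  ] [ 0.6439 -0.4183  0.    ]
(477, 246) [ 0.3902 -0.4313  0.05  ] [ 0.3937 -0.4512  0.    ]
(384, 167) [ 0.5979 -0.2069  0.05  ] [ 0.61   -0.2175  0.    ]
(400, 258) [ 0.3629 -0.2365  0.05  ] [ 0.3653 -0.2483  0.    ]
[154 154 154 153 152 152 153 150 144 123  79  32   8  11  23  31  38  36
  37  38]
[[ 34  35  33  32  33  34  44  72 112 142 154 156 157 156]]
[143 140 142 142 142 142 142 140 130 106  77  60  55  53  50  36  28  26
  33  65 105 131 142 144 143 143 140 133 129 141 148 150 150 150 152 152
 152 152 152 153 153 153 154 154 154]
[130 131 135 137 126  96  65  52  48  49  50  49  50  50  50  48  50  47
  52  50  51  51  51  54  67 100 128 138 138 133 133 132]
[141 141 140 139 140 140 139 138 137 128 108  94 105 125 138 142 140 140
 140 142 143 143 143 143 142 140 141 140 139 127 106  87  95 115 131 135
 132 133 134 134 132 132 129 129]
```

apply_moves(
  increments=[
    {"claw":125,"dz":-0.015,"twist":-10},
    {"claw":125,"dz":-0.015,"twist":-10},
    {"claw":125,"dz":-0.015,"twist":-10},
    {"claw":125,"dz":-0.015,"twist":-10},
    {"claw":125,"dz":-0.015,"twist":-10},
    {"claw":125,"dz":-0.015,"twist":-10},
    {"claw":125,"dz":-0.015,"twist":-10},
    {"claw":125},
  ],
  grip_force=45,
)

```text
validation failed for argument at $.in...
```

apply_moves(
  increments=[
    {"claw":125,"dx":0,"dy":0,"dz":-0.015,"twist":-10},
    {"claw":125,"dx":0,"dy":0,"dz":-0.015,"twist":-10},
    {"claw":125,"dx":0,"dy":0,"dz":-0.015,"twist":-10},
    {"claw":125,"dx":0,"dy":0,"dz":-0.015,"twist":-10},
    {"claw":125,"dx":0,"dy":0,"dz":-0.015,"twist":-10},
    {"claw":125,"dx":0,"dy":0,"dz":-0.015,"twist":-10},
    {"claw":125,"dx":0,"dy":0,"dz":-0.015,"twist":-10},
    {"claw":125,"dx":0,"dy":0,"dz":0,"twist":0},
  ],
  grip_force=45,
)

```text
t: 1.1
tcp_pos: [0.2015, -0.592, 0.3062]
orientation: [[-0.023, -1.0, 0.001], [-1.0, 0.023, -0.002], [0.001, -0.001, -1.0]]
ft_force: [-0.2, 0.4, -0.8]
finger_gap: 0.511
gripper_force: 0.0
```

apply_moves(
  increments=[
    {"claw":125,"dx":-0.045,"dy":-0.03,"dz":0,"twist":0},
    {"claw":125,"dx":-0.045,"dy":-0.03,"dz":0,"twist":0},
    {"claw":125,"dx":-0.045,"dy":-0.03,"dz":0,"twist":0},
    {"claw":125,"dx":-0.045,"dy":-0.03,"dz":0,"twist":0},
    {"claw":125,"dx":-0.045,"dy":-0.03,"dz":0,"twist":0},
    {"claw":125,"dx":-0.045,"dy":-0.03,"dz":0,"twist":0},
    {"claw":125,"dx":-0.045,"dy":-0.03,"dz":0,"twist":0},
    {"claw":125,"dx":-0.045,"dy":-0.03,"dz":0,"twist":0},
  ],
)

```text
t: 2.1
tcp_pos: [0.4491, -0.235, 0.3044]
orientation: [[-0.025, -1.0, -0.001], [-1.0, 0.025, 0.001], [-0.001, 0.001, -1.0]]
ft_force: [0.3, 0.5, -1.1]
finger_gap: 0.511
gripper_force: 0.0
```

apply_moves(
  increments=[
    {"claw":125,"dx":-0.05,"dy":-0.02,"dz":0,"twist":0},
    {"claw":125,"dx":-0.05,"dy":-0.02,"dz":0,"twist":0},
    {"claw":125,"dx":-0.05,"dy":-0.02,"dz":0,"twist":0},
    {"claw":125,"dx":-0.05,"dy":-0.02,"dz":0,"twist":0},
    {"claw":125,"dx":-0.05,"dy":-0.02,"dz":0,"twist":0},
    {"claw":125,"dx":-0.044,"dy":-0.021,"dz":0,"twist":0},
    {"claw":125,"dx":0,"dy":0,"dz":0,"twist":0},
    {"claw":125,"dx":0,"dy":0,"dz":0,"twist":0},
  ],
)

```text
t: 3.1
tcp_pos: [0.5755, 0.0543, 0.3044]
orientation: [[-0.023, -1.0, -0.002], [-1.0, 0.023, -0.001], [0.001, 0.002, -1.0]]
ft_force: [-0.6, -1.0, -0.1]
finger_gap: 0.513
gripper_force: 0.0
```

apply_moves(
  increments=[
    {"claw":125,"dx":0.001,"dy":-0.0015,"dz":0.02,"twist":0},
    {"claw":125,"dx":0,"dy":0,"dz":0.02,"twist":0},
    {"claw":125,"dx":0,"dy":0,"dz":0.02,"twist":0},
    {"claw":125,"dx":0,"dy":0,"dz":0.018,"twist":0},
    {"claw":125,"dx":0,"dy":0,"dz":0,"twist":0},
  ],
)

```text
t: 3.72
tcp_pos: [0.5761, 0.0519, 0.2262]
orientation: [[-0.024, -1.0, -0.003], [-1.0, 0.024, -0.001], [0.001, 0.003, -1.0]]
ft_force: [0.2, 0.5, 0.2]
finger_gap: 0.508
gripper_force: 0.0
```

```bash
python3 - <<'E'
from rig import *
import cv2,numpy as np
a=camera("top")[70:210,200:340,::-1];b=camera("scene")[130:280,180:330,::-1]
a=cv2.resize(a,(398,400),interpolation=cv2.INTER_CUBIC);b=cv2.resize(b,(400,400),interpolation=cv2.INTER_CUBIC)
cv2.imwrite("pics/p1.png",np.hstack([a,b]))
print(get_obs()["tcp_pos"])
E
```

```text
[0.57766139 0.0525585  0.22831007]
```

View pics/p1.png

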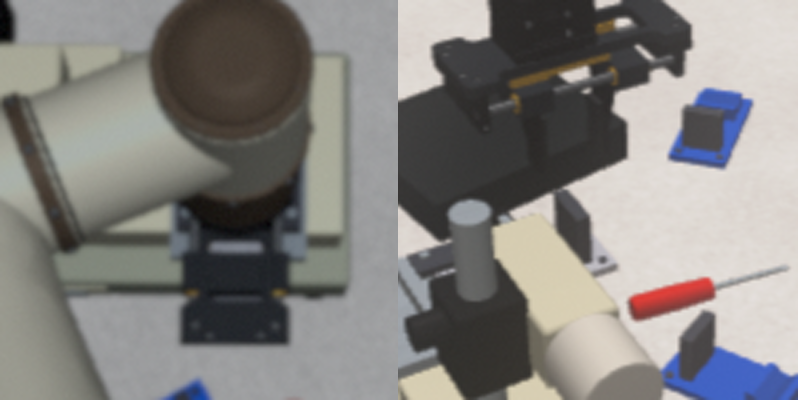

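The picture shows the fingers straddling the bar front to back from about 25 mm above it (tips around crop (567,172), bar top at (573,195)), clear of the drive unit. I descend and grip.

apply_moves(
  increments=[
    {"claw":125,"dx":0,"dy":0,"dz":0.014,"twist":0},
    {"claw":125,"dx":0,"dy":0,"dz":0.014,"twist":0},
    {"claw":125,"dx":0,"dy":0,"dz":0.014,"twist":0},
    {"claw":125,"dx":0,"dy":0,"dz":0.013,"twist":0},
    {"claw":125,"dx":0,"dy":0,"dz":0,"twist":0},
    {"claw":125,"dx":0,"dy":0,"dz":0,"twist":0},
  ],
)

```text
t: 4.58
tcp_pos: [0.578, 0.0535, 0.1728]
orientation: [[-0.021, -1.0, 0.001], [-1.0, 0.021, -0.0], [0.0, -0.001, -1.0]]
ft_force: [0.4, 0.0, 0.8]
finger_gap: 0.507
gripper_force: 0.0
```

apply_moves(
  increments=[
    {"claw":255,"dx":0,"dy":0,"dz":0,"twist":0},
    {"claw":255,"dx":0,"dy":0,"dz":0,"twist":0},
    {"claw":255,"dx":0,"dy":0,"dz":0,"twist":0},
    {"claw":255,"dx":0,"dy":0,"dz":0,"twist":0},
    {"claw":255,"dx":0,"dy":0,"dz":0,"twist":0},
    {"claw":255,"dx":0,"dy":0,"dz":0,"twist":0},
  ],
  grip_force=45,
)

```text
t: 5.32
tcp_pos: [0.5771, 0.0533, 0.1725]
orientation: [[-0.021, -1.0, -0.001], [-1.0, 0.021, -0.0], [0.0, 0.001, -1.0]]
ft_force: [-1.5, 0.3, 2.1]
finger_gap: 0.154
gripper_force: 45.0
```

apply_moves(
  increments=[
    {"claw":255,"dx":0,"dy":0.003,"dz":-0.0003,"twist":0},
    {"claw":255,"dx":0,"dy":0.003,"dz":-0.0003,"twist":0},
    {"claw":255,"dx":0,"dy":0.004,"dz":0,"twist":0},
    {"claw":255,"dx":0,"dy":0,"dz":0,"twist":0},
  ],
)

```text
t: 5.82
tcp_pos: [0.5665, 0.0537, 0.1726]
orientation: [[-0.021, -1.0, -0.002], [-1.0, 0.021, -0.0], [0.0, 0.002, -1.0]]
ft_force: [-1.7, -0.4, -3.0]
finger_gap: 0.152
gripper_force: 45.0
```

apply_moves(
  increments=[
    {"claw":255,"dx":0,"dy":0.004,"dz":0,"twist":0},
    {"claw":255,"dx":0,"dy":0.004,"dz":0,"twist":0},
    {"claw":255,"dx":0,"dy":0.004,"dz":0,"twist":0},
    {"claw":255,"dx":0,"dy":0.004,"dz":0,"twist":0},
    {"claw":255,"dx":0,"dy":0.004,"dz":0,"twist":0},
    {"claw":255,"dx":0,"dy":0.004,"dz":0,"twist":0},
  ],
)

```text
t: 6.58
tcp_pos: [0.5432, 0.0541, 0.173]
orientation: [[-0.021, -1.0, -0.0], [-1.0, 0.021, -0.0], [0.0, 0.0, -1.0]]
ft_force: [0.0, 0.1, -3.5]
finger_gap: 0.152
gripper_force: 45.0
```

apply_moves(
  increments=[
    {"claw":255,"dx":0,"dy":0.004,"dz":0,"twist":0},
    {"claw":255,"dx":0,"dy":0.004,"dz":0,"twist":0},
    {"claw":255,"dx":0,"dy":0.004,"dz":0,"twist":0},
    {"claw":255,"dx":0,"dy":0.004,"dz":0,"twist":0},
    {"claw":255,"dx":0,"dy":0.004,"dz":0,"twist":0},
    {"claw":255,"dx":0,"dy":0.004,"dz":0,"twist":0},
  ],
)

```text
t: 7.32
tcp_pos: [0.5193, 0.0547, 0.1731]
orientation: [[-0.021, -1.0, 0.0], [-1.0, 0.021, 0.0], [-0.0, -0.0, -1.0]]
ft_force: [0.5, -0.4, -3.4]
finger_gap: 0.157
gripper_force: 45.0
```

```bash
python3 - <<'E'
from rig import *
o=get_obs();print(o["ft_force"],o["wrist_torque"],o["tcp_pos"],o["joint_pos"])
E
```

```text
[ 0.46768737 -0.40458468 -3.4291943 ] [0.01629981 0.14946646 0.00711056] [0.51929099 0.05468037 0.17306778] [ 4.15932657e-01  2.33097873e-01 -2.84193109e-01 -8.04549660e-06
 -1.05347580e+00 -4.37189289e-01]
```

apply_moves(
  increments=[
    {"claw":255,"dx":0,"dy":0.005,"dz":0,"twist":0},
    {"claw":255,"dx":0,"dy":0.005,"dz":0,"twist":0},
    {"claw":255,"dx":0,"dy":0.005,"dz":0,"twist":0},
    {"claw":255,"dx":0,"dy":0.005,"dz":0,"twist":0},
    {"claw":255,"dx":0,"dy":0.005,"dz":0,"twist":0},
    {"claw":255,"dx":0,"dy":0.005,"dz":0,"twist":0},
    {"claw":255,"dx":0,"dy":0.005,"dz":0,"twist":0},
    {"claw":255,"dx":0,"dy":0.005,"dz":0,"twist":0},
  ],
)

```text
t: 8.32
tcp_pos: [0.479, 0.0555, 0.1729]
orientation: [[-0.021, -1.0, -0.001], [-1.0, 0.021, -0.0], [0.0, 0.001, -1.0]]
ft_force: [-0.3, 0.3, -4.0]
finger_gap: 0.154
gripper_force: 45.0
```

apply_moves(
  increments=[
    {"claw":255,"dx":0,"dy":0.005,"dz":0,"twist":0},
    {"claw":255,"dx":0,"dy":0.007,"dz":0,"twist":0},
    {"claw":255,"dx":0,"dy":0.007,"dz":0,"twist":0},
    {"claw":255,"dx":0,"dy":0.007,"dz":0,"twist":0},
    {"claw":255,"dx":0,"dy":0.004,"dz":0,"twist":0},
    {"claw":255,"dx":0,"dy":0,"dz":0,"twist":0},
  ],
)

```text
t: 9.07
tcp_pos: [0.4494, 0.0562, 0.1732]
orientation: [[-0.021, -1.0, 0.0], [-1.0, 0.021, 0.0], [-0.0, -0.0, -1.0]]
ft_force: [0.8, -0.3, -4.3]
finger_gap: 0.154
gripper_force: 45.0
```

```bash
python3 - <<'E'
from rig import *
import cv2,numpy as np
a=camera("top")[100:260,210:370,::-1];b=camera("scene")[120:280,180:340,::-1]
a=cv2.resize(a,(400,400),interpolation=cv2.INTER_CUBIC);b=cv2.resize(b,(400,400),interpolation=cv2.INTER_CUBIC)
cv2.imwrite("pics/p2.png",np.hstack([a,b]))
o=get_obs();print(o["ft_force"],o["wrist_torque"],o["tcp_pos"])
E
```

```text
[ 0.39702529  0.01688914 -4.33794033] [0.07632318 0.23512957 0.03289979] [0.44981314 0.05627709 0.17318868]
```

View pics/p2.png

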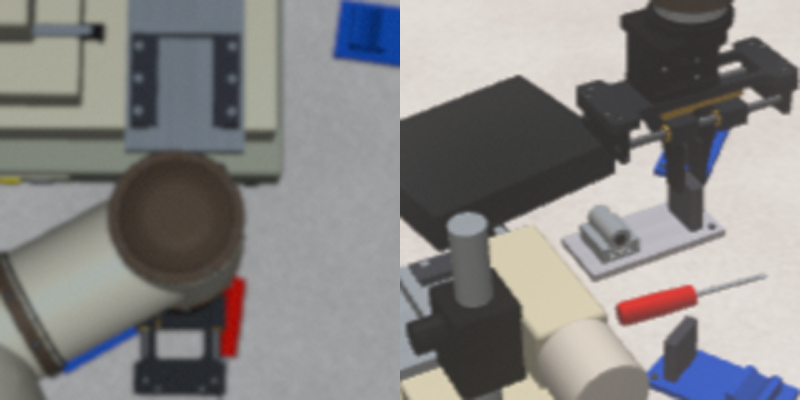

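The picture shows the slide out and level, with the tail well clear of the guideway mouth and the bushing in its V at about crop (610,225). I carry it to the granite with gentle speed ramps.

apply_moves(
  increments=[
    {"claw":255,"dx":0.006,"dy":0,"dz":0,"twist":0},
    {"claw":255,"dx":0.012,"dy":0,"dz":0,"twist":0},
    {"claw":255,"dx":0.018,"dy":0,"dz":0,"twist":0},
    {"claw":255,"dx":0.024,"dy":0,"dz":0,"twist":0},
    {"claw":255,"dx":0.024,"dy":0,"dz":0,"twist":0},
    {"claw":255,"dx":0.024,"dy":0,"dz":0,"twist":0},
    {"claw":255,"dx":0.024,"dy":0,"dz":0,"twist":0},
    {"claw":255,"dx":0.024,"dy":0,"dz":0,"twist":0},
  ],
)

```text
t: 10.18
tcp_pos: [0.4459, -0.1014, 0.173]
orientation: [[-0.022, -1.0, -0.0], [-1.0, 0.022, -0.0], [0.0, 0.0, -1.0]]
ft_force: [-0.1, -0.1, -3.9]
finger_gap: 0.148
gripper_force: 45.0
```

apply_moves(
  increments=[
    {"claw":255,"dx":0.024,"dy":-0.001,"dz":0,"twist":0},
    {"claw":255,"dx":0.024,"dy":-0.002,"dz":0,"twist":0},
    {"claw":255,"dx":0.024,"dy":-0.003,"dz":0,"twist":0},
    {"claw":255,"dx":0.024,"dy":-0.003,"dz":0,"twist":0},
    {"claw":255,"dx":0.024,"dy":-0.003,"dz":0,"twist":0},
    {"claw":255,"dx":0.024,"dy":-0.002,"dz":0,"twist":0},
    {"claw":255,"dx":0.024,"dy":-0.001,"dz":0,"twist":0},
    {"claw":255,"dx":0.024,"dy":0,"dz":0,"twist":0},
  ],
)

```text
t: 11.18
tcp_pos: [0.4565, -0.2937, 0.1727]
orientation: [[-0.022, -1.0, -0.001], [-1.0, 0.022, -0.0], [0.0, 0.001, -1.0]]
ft_force: [-0.2, 0.7, -4.4]
finger_gap: 0.154
gripper_force: 45.0
```

apply_moves(
  increments=[
    {"claw":255,"dx":0.016,"dy":0,"dz":0,"twist":0},
    {"claw":255,"dx":0.01,"dy":0,"dz":0,"twist":0},
    {"claw":255,"dx":0.006,"dy":0,"dz":0,"twist":-1},
    {"claw":255,"dx":0,"dy":0,"dz":0,"twist":-2},
    {"claw":255,"dx":0,"dy":0,"dz":0,"twist":-2},
    {"claw":255,"dx":0,"dy":0,"dz":0,"twist":-2},
    {"claw":255,"dx":0,"dy":0,"dz":0,"twist":-1},
    {"claw":255,"dx":0,"dy":0,"dz":0,"twist":0},
  ],
)

```text
t: 12.18
tcp_pos: [0.4566, -0.3239, 0.1731]
orientation: [[0.119, -0.993, 0.0], [-0.993, -0.119, -0.0], [0.0, -0.0, -1.0]]
ft_force: [-0.1, 0.1, -4.2]
finger_gap: 0.156
gripper_force: 45.0
```

```bash
python3 - <<'E'
from rig import *
import cv2,numpy as np
a=camera("top")[110:290,340:520,::-1];b=camera("scene")[80:240,130:290,::-1]
a=cv2.resize(a,(400,400),interpolation=cv2.INTER_CUBIC);b=cv2.resize(b,(400,400),interpolation=cv2.INTER_CUBIC)
cv2.imwrite("pics/p3.png",np.hstack([a,b]))
o=get_obs();print(o["ft_force"],o["wrist_torque"],o["tcp_pos"],o["orientation"])
E
```

```text
[ 0.53221078 -0.32982362 -4.33278864] [-0.03166534  0.26482696 -0.0293579 ] [ 0.45651425 -0.32398376  0.17309302] [[ 1.18170535e-01 -9.92993314e-01  5.33972883e-05]
 [-9.92993315e-01 -1.18170535e-01 -6.63623992e-06]
 [ 1.28997280e-05 -5.22389423e-05 -9.99999999e-01]]
```

View pics/p3.png

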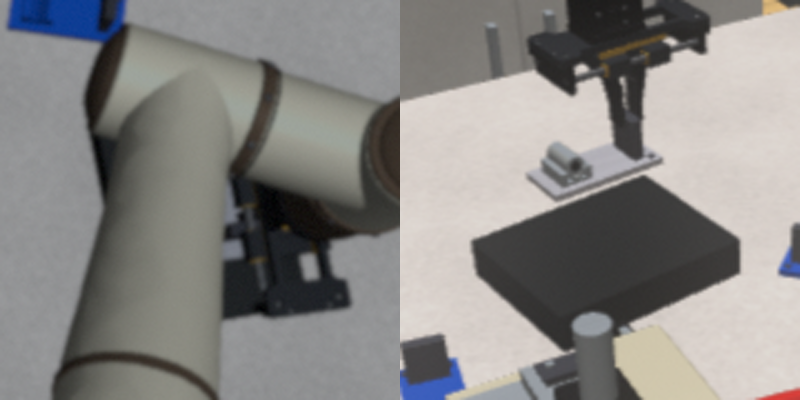

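The picture shows the slide level above the granite, parallel to its edges, with the bushing still in the V at about crop (562,158). I lower it quickly at first and then slowly.

apply_moves(
  increments=[
    {"claw":255,"dx":0,"dy":0,"dz":0.006,"twist":0},
    {"claw":255,"dx":0,"dy":0,"dz":0.012,"twist":0},
    {"claw":255,"dx":0,"dy":0,"dz":0.016,"twist":0},
    {"claw":255,"dx":0,"dy":0,"dz":0.016,"twist":0},
    {"claw":255,"dx":0,"dy":0,"dz":0.016,"twist":0},
    {"claw":255,"dx":0,"dy":0,"dz":0.012,"twist":0},
    {"claw":255,"dx":0,"dy":0,"dz":0.008,"twist":0},
    {"claw":255,"dx":0,"dy":0,"dz":0.004,"twist":0},
  ],
)

```text
t: 13.28
tcp_pos: [0.4565, -0.3241, 0.0826]
orientation: [[0.118, -0.993, -0.0], [-0.993, -0.118, -0.0], [-0.0, 0.0, -1.0]]
ft_force: [0.5, -0.6, -5.0]
finger_gap: 0.15
gripper_force: 45.0
```

apply_moves(
  increments=[
    {"claw":255,"dx":0,"dy":0,"dz":0.0005,"twist":0},
    {"claw":255,"dx":0,"dy":0,"dz":0.0005,"twist":0},
    {"claw":255,"dx":0,"dy":0,"dz":0.0005,"twist":0},
    {"claw":255,"dx":0,"dy":0,"dz":0.0005,"twist":0},
    {"claw":255,"dx":0,"dy":0,"dz":0.0005,"twist":0},
    {"claw":255,"dx":0,"dy":0,"dz":0.0005,"twist":0},
  ],
)

```text
t: 14.02
tcp_pos: [0.4565, -0.3241, 0.0801]
orientation: [[0.118, -0.993, 0.0], [-0.993, -0.118, -0.0], [0.0, -0.0, -1.0]]
ft_force: [0.5, 0.7, -4.1]
finger_gap: 0.154
gripper_force: 45.0
```

apply_moves(
  increments=[
    {"claw":255,"dx":0,"dy":0,"dz":0.0005,"twist":0},
    {"claw":255,"dx":0,"dy":0,"dz":0.0005,"twist":0},
    {"claw":255,"dx":0,"dy":0,"dz":0.0005,"twist":0},
    {"claw":255,"dx":0,"dy":0,"dz":0,"twist":0},
  ],
)

```text
t: 14.52
tcp_pos: [0.4565, -0.3241, 0.0785]
orientation: [[0.118, -0.993, -0.0], [-0.993, -0.118, 0.0], [-0.0, 0.0, -1.0]]
ft_force: [0.5, -0.2, -4.5]
finger_gap: 0.154
gripper_force: 45.0
```

apply_moves(
  increments=[
    {"claw":255,"dx":0,"dy":0,"dz":0.0003,"twist":0},
    {"claw":255,"dx":0,"dy":0,"dz":0.0003,"twist":0},
    {"claw":255,"dx":0,"dy":0,"dz":0,"twist":0},
  ],
)

```text
t: 14.9
tcp_pos: [0.4565, -0.3241, 0.078]
orientation: [[0.118, -0.993, 0.0], [-0.993, -0.118, -0.0], [0.0, -0.0, -1.0]]
ft_force: [-0.3, 0.1, -4.5]
finger_gap: 0.154
gripper_force: 45.0
```

apply_moves(
  increments=[
    {"claw":255,"dx":0,"dy":0,"dz":0.0003,"twist":0},
    {"claw":255,"dx":0,"dy":0,"dz":0.0003,"twist":0},
    {"claw":255,"dx":0,"dy":0,"dz":0,"twist":0},
  ],
)

```text
t: 15.28
tcp_pos: [0.4565, -0.3241, 0.0776]
orientation: [[0.118, -0.993, 0.0], [-0.993, -0.118, -0.0], [0.0, -0.0, -1.0]]
ft_force: [-0.8, 0.5, -1.4]
finger_gap: 0.153
gripper_force: 45.0
```

apply_moves(
  increments=[
    {"claw":255,"dx":0,"dy":0,"dz":0.0003,"twist":0},
    {"claw":255,"dx":0,"dy":0,"dz":0.0003,"twist":0},
    {"claw":255,"dx":0,"dy":0,"dz":0,"twist":0},
  ],
)

```text
t: 15.65
tcp_pos: [0.4565, -0.3241, 0.0775]
orientation: [[0.118, -0.993, 0.0], [-0.993, -0.118, -0.0], [0.0, -0.0, -1.0]]
ft_force: [-2.8, 1.8, 5.3]
finger_gap: 0.154
gripper_force: 45.0
```

apply_moves(
  increments=[
    {"claw":255,"dx":0,"dy":0,"dz":-0.0003,"twist":0},
    {"claw":200,"dx":0,"dy":0,"dz":0,"twist":0},
    {"claw":160,"dx":0,"dy":0,"dz":0,"twist":0},
    {"claw":130,"dx":0,"dy":0,"dz":0,"twist":0},
    {"claw":130,"dx":0,"dy":0,"dz":0,"twist":0},
    {"claw":130,"dx":0,"dy":0,"dz":0,"twist":0},
    {"claw":130,"dx":0,"dy":0,"dz":0,"twist":0},
  ],
)

```text
t: 16.52
tcp_pos: [0.4565, -0.3241, 0.077]
orientation: [[0.118, -0.993, 0.0], [-0.993, -0.118, -0.0], [0.0, -0.0, -1.0]]
ft_force: [-0.5, 0.5, 0.4]
finger_gap: 0.489
gripper_force: 0.0
```

apply_moves(
  increments=[
    {"claw":130,"dx":0,"dy":0,"dz":-0.01,"twist":0},
    {"claw":130,"dx":0,"dy":0,"dz":-0.02,"twist":0},
    {"claw":130,"dx":0,"dy":0,"dz":-0.03,"twist":0},
    {"claw":130,"dx":0,"dy":0,"dz":-0.03,"twist":0},
    {"claw":130,"dx":0,"dy":0,"dz":-0.03,"twist":0},
    {"claw":130,"dx":0,"dy":0,"dz":-0.03,"twist":0},
    {"claw":130,"dx":0,"dy":0,"dz":-0.02,"twist":0},
  ],
)

```text
t: 17.4
tcp_pos: [0.4569, -0.3243, 0.2497]
orientation: [[0.118, -0.993, 0.003], [-0.993, -0.118, -0.001], [0.002, -0.003, -1.0]]
ft_force: [0.1, 0.2, -0.3]
finger_gap: 0.484
gripper_force: 0.0
```

apply_moves(
  increments=[
    {"claw":130,"dx":0.03,"dy":0.036,"dz":0,"twist":0},
    {"claw":130,"dx":0.03,"dy":0.036,"dz":0,"twist":0},
    {"claw":130,"dx":0.03,"dy":0.036,"dz":0,"twist":0},
    {"claw":130,"dx":0.03,"dy":0.036,"dz":0,"twist":0},
    {"claw":130,"dx":0.03,"dy":0.036,"dz":0,"twist":0},
    {"claw":130,"dx":0.03,"dy":0.036,"dz":0,"twist":0},
    {"claw":130,"dx":0.03,"dy":0.036,"dz":0,"twist":0},
    {"claw":130,"dx":0,"dy":0,"dz":0,"twist":0},
  ],
)

```text
t: 18.4
tcp_pos: [0.2288, -0.564, 0.2472]
orientation: [[0.114, -0.994, -0.0], [-0.994, -0.114, -0.0], [0.0, 0.0, -1.0]]
ft_force: [0.4, -0.3, -0.5]
finger_gap: 0.495
gripper_force: 0.0
```

```bash
python3 - <<'E'
from rig import *
from h import *
import cv2,numpy as np
A=camera("top")[:,:,::-1];b=camera("scene")[120:260,130:270,::-1]
cv2.imwrite("pics/top4.png",A)
a=cv2.resize(A[130:270,360:500],(400,400),interpolation=cv2.INTER_CUBIC);b=cv2.resize(b,(400,400),interpolation=cv2.INTER_CUBIC)
cv2.imwrite("pics/p4.png",np.hstack([a,b]))
B=cv2.imread("pics/top0.png");d=(cv2.absdiff(A,B).max(2)>40).astype(np.uint8)
n,l,s,c=cv2.connectedComponentsWithStats(d)
print([list(x) for x in s[1:] if x[4]>15]); print(get_obs()["ft_force"],get_obs()["tcp_pos"])
for sx,sy in[(-70,33),(-70,-33),(70,-33),(70,33)]:
    th=.118;R=np.array([[np.cos(th),-np.sin(th)],[np.sin(th),np.cos(th)]])
    p=np.array([.5012,-.3188])+R@[sx/1e3,sy/1e3];print(((proj("top",[*p,.058])-[360,130])*400/140).round())
E
```

```text
[[np.int32(273), np.int32(161), np.int32(21), np.int32(8), np.int32(151)], [np.int32(269), np.int32(169), np.int32(29), np.int32(4), np.int32(88)], [np.int32(413), np.int32(174), np.int32(36), np.int32(58), np.int32(1377)], [np.int32(418), np.int32(291), np.int32(142), np.int32(129), np.int32(2752)], [np.int32(353), np.int32(306), np.int32(131), np.int32(114), np.int32(3282)], [np.int32(353), np.int32(318), np.int32(46), np.int32(28), np.int32(470)], [np.int32(540), np.int32(322), np.int32(20), np.int32(13), np.int32(146)], [np.int32(553), np.int32(339), np.int32(7), np.int32(6), np.int32(21)], [np.int32(289), np.int32(345), np.int32(62), np.int32(15), np.int32(214)], [np.int32(343), np.int32(357), np.int32(12), np.int32(11), np.int32(57)], [np.int32(514), np.int32(361), np.int32(8), np.int32(6), np.int32(16)], [np.int32(267), np.int32(364), np.int32(31), np.int32(38), np.int32(243)], [np.int32(494), np.int32(373), np.int32(66), np.int32(47), np.int32(734)], [np.int32(246), np.int32(376), np.int32(22), np.int32(37), np.int32(98)], [np.int32(336), np.int32(383), np.int32(56), np.int32(37), np.int32(631)], [np.int32(472), np.int32(384), np.int32(62), np.int32(36), np.int32(866)]]
[-0.19240526 -0.71735745 -0.94970226] [ 0.23074954 -0.56233886  0.24733549]
[179. 290.]
[253. 280.]
[224. 126.]
[151. 136.]
```

View pics/p4.png

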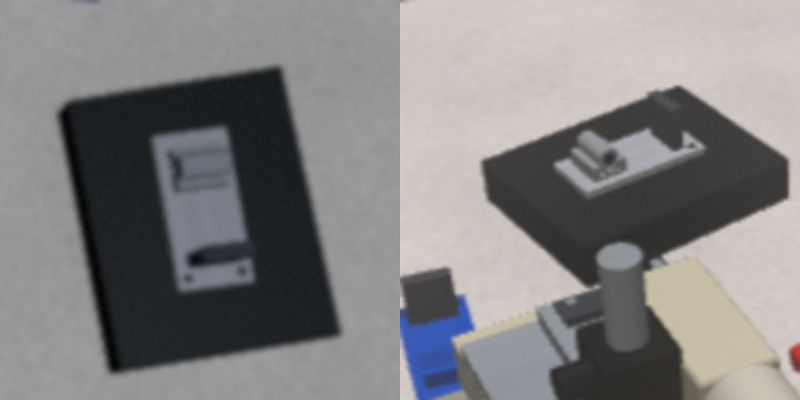

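The slide lies flat in the middle of the granite (crop 151–255, 126–292) with the bushing in its V. Nothing else on the bench has changed. I hand in the job.

```bash
python3 -c "
from rig import *
print(close_job())"
```

```text
the job is handed in; nothing more can be done
None
```

The slide is out of the guideway and lies flat in the middle of the granite plate with the bushing still in its V; I let go, moved nothing else on the bench, and handed the job in at about 18.5 s of the 48 s.

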